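# Fit the flat sanding stop into its tapered dovetail way

### The arm

A 6-joint arm with a two-finger parallel gripper is mounted at the origin on a cart in front of the work surface, level with it; the furniture and walls round the work are solid. World frame = base frame: x ahead of the robot, y to its left, z up, the work surface at z = 0. Lengths are in mm, angles in rad, forces in N, time in s.
With the tool pointing down it reaches from about 250 to 725 mm from the base axis. Payload 4 kg.
Tool frame: the origin (TCP) lies at the very end of the fingers, on their centre line; the grasp point (between the pads) lies 19 mm behind it (r.tcp_to_grasp is the distance from the TCP to the grasp point, in mm); z points along the fingers, y is the line along which they close (so a half turn about z gives the same grasp; the last joint's range is limited). The gripper opens to 85 mm and grips with 20 to 120 N. Pads are 22 mm wide; open, the fingers measure 114 mm over their backs; the gripper's body (76 mm by 85 mm) begins 54 mm behind the grasp point. The pads swing forward as they close: fully open they stand 13 mm farther back than shut.
Start: joints at [-1.148, 0.241, 0.005, 1.335, 0, 1.571], TCP at [205.156, -455.972, 231.306] pointing down, gripper open.
Joint ranges: [-2.72, 2.72], [-1.05, 1.87], [-1.09, 1.28], [-1.99, 2.15], [-1.42, 1.44], [-3.14, 3.14]. Speed limits (rad/s): [2.79, 2.79, 3.14, 3.14, 3.14, 3.14].

### API

Orientations are given as a 3x3 rotation matrix whose columns are the frame's x, y, z axes.
In Python, from workcell import readout, vision, r gives the robot as it stands.
- The arm moves only by the tool send_rows, never from a script. Its argument "series" is a list of rows, each a list of 3 entries, a list of its own where there are three numbers: the opening, from 0 (shut) to 1 (fully open), then the shift along the tool's x, y, z in units of 5 cm (1.0 is 5 cm), then the turn, a rotation vector about the tool's x, y, z in units of 4 degrees (1.0 is 4 degrees). In form: [[gripper, [x, y, z], [wx, wy, wz]], ...]. A call has 1 to 5 rows; each row shifts and turns the commanded pose from where the row before left it, along the tool's axes as they then stand; what a row does not reach is not made up. A row lasts 1/10 s, in which the tool goes at most 50 mm and 8.59 degrees, less where a joint would pass 70% of its speed; a pose out of reach is approached as far as the arm can. A call with a number of a shift or a turn outside -1 to 1 is refused whole. A call with a gripper value outside its range is refused whole. The fingers move at their own pace and stop on an object; "newtons" is the grip in N (left out, the last holds). Time passes only in rows, so rows that do not move let the fingers close. It gives the time, the measured TCP pose, the force, the opening and the grip force at its end, in the units of the state.
- readout.state(): the state, without advancing time (a new reading comes with each control period).
- vision.camera(name): name is "scene" or "top"; returns the picture (480x640x3 uint8, red, green, blue); there is no depth.
- vision.calibration(name): a dict with "fx", "fy", "cx", "cy" (pixels), "k1" (the pictures are not rectified: a ray, as slopes to the right and down, at radius r is drawn at 1 + k1 r^2 times it, then the intrinsics apply), "eye" and "orientation" of the camera in the world. Camera axes: x right, y down, z forward; pixel columns grow to the right and rows downward; lengths in mm; the calibration is good to about 2 mm. A picture is of the moment at which its call begins. calibration takes no time and is no camera call.
- r.finish_job(): hands the job in; it is judged then, once.
The state is a dict: "clock": time; "joints": joint angles; "qd": joint speeds; "tau": joint torques, N m; "tool_pos": TCP position; "ee_rot": TCP orientation; "wrist_force": force on the tool from outside, world axes, zero at the start; "ft_torque": the same for the moment, N m; "gripper_width": opening from 0.0 (shut) to 1.0 (fully open); "gripper_force": force on a finger pad.
Only numpy, scipy, OpenCV 4.12 (cv2) and the standard library are available. Lean on these libraries where they do the work, as an engineer would, in place of code of your own. Each camera call takes 0.05 s, during which the arm holds its last target. There are 200 camera calls.

### The job

Take the sanding stop with the plain red fence and lay it on the bare front part of the plywood base, narrow end towards the dark rails. Then slide it in between the rails until the tapered dovetail wedges tight, its rear end about level with the rails' front ends, and let go. Leave the blue notched stop where it lies.

Things in the scene. Friction and masses are not known exactly. Their poses are not given: they have to be found in the camera images.
- red_stop: Loose light-wood dovetail slider (0.3 kg) with a plain red fence upright across it. 90 mm long (x), 16 thick. Origin: centre of underside; x to the narrow end, which starts pointing roughly away from the robot; z up. Underside 66 mm wide at the rear, 6 degrees taper a side to 47 at the front (corners cut); sides lean in 12 degrees upward. Starts in one of two areas on the right.
- red_fence (a point): Grasp point on the red stop: middle of its fence, 45 mm above the underside, right above its origin; axes as the stop's. The fence is 12 mm thick (x), 56 wide (y), from 16 to 68 mm above the underside; grasp it from above across the 12 mm.
- blue_stop: The other loose stop, not to be moved: same slider, origin and axes, fence of the same size but blue, with a notch 28 mm wide and 22 deep in its top. Lies in the area where the red stop does not.
- dovetail_base: Fixed plywood base on the bench, 235 long (x) x 116 x 14 mm, two dark rails on its far part. Origin: on its underside below the way's mouth (front ends of the rails); x into the way, the sliding direction, roughly away from the robot; z up. Flat top at z = 14: bare front part from x = -130 to 0, rails x = 0 to 105, 17 mm high. The way can only be entered by sliding along x.
- way_home (a point): Fixed point on the way's floor (base x = 45, y = 0, z = 14 mm; axes as the base's) where the red stop's origin comes when wedged, its rear level with the mouth. The floor between the rails is 66 mm wide at the mouth (flared to 74 in the first 8 mm), 6 degrees taper a side; rails overhang to match the slider. Slides with a few N; pushing 10 to 20 N wedges it and friction holds it.

How it is judged:
By the outcome, as a careful person would: the job done as asked, in the order asked, and still so for the second after the job is handed in, with the robot touching nothing.
It also fails if it takes over 38 s, if anything falls off the work surface, if the arm or the gripper's body presses on something with over 40 N, if the wrist force passes 120 N, or if a joint passes its speed limit or range.

## Working session

There is one attempt and no reset: what is moved stays moved. The work goes in short steps, Python scripts to look and compute and a tool call to move; the robot and the scene stay as the last step left them, time stands still between calls to the robot, and variables do not carry over. Pictures are saved under pics/ and viewed, at most 10 in all, crops included, and the job is handed in when it is done.

Besides the shell and the picture viewer there is one more tool, called after "Call:" as name([rows], argument=value, ...), one row to a line, values as JSON. send_rows: Moves the arm, as the interface text tells. Its arguments: {"type":"object","properties":{"series":{"type":"array","items":{"type":"array"}},"newtons":{"type":"number"}},"required":["series"]}

```bash
ls; mkdir -p pics; python3 - <<'E'
from workcell import readout, vision, r
import cv2, numpy as np
for n in("scene","top"):
    im=vision.camera(n); cv2.imwrite(f"pics/{n}0.png",im[:,:,::-1]); print(n,vision.calibration(n))
s=readout.state(); print(s["clock"],s["tool_pos"],np.round(s["ee_rot"],3),s["gripper_width"])
E
```

```text
pics
scene {'fx': 570.4151424895591, 'fy': 570.4151424895591, 'cx': 319.8161003978702, 'cy': 241.83665948067534, 'k1': -0.16090456624530217, 'eye': array([226.72599157, 560.66176551, 693.49031932]), 'orientation': array([[-0.89570639, -0.30080739,  0.32745225],
       [-0.44448591,  0.58597675, -0.67754227],
       [ 0.01193032, -0.75242685, -0.65856776]])}
top {'fx': 464.0899860563748, 'fy': 464.0899860563748, 'cx': 318.3868897419576, 'cy': 235.52737114539045, 'k1': 0.03606888323290805, 'eye': array([378.35876292, -77.04462044, 961.39933589]), 'orientation': array([[ 0.0231898 , -0.98015365,  0.19687828],
       [-0.9995848 , -0.01936368,  0.02133699],
       [-0.01710124, -0.19729134, -0.98019573]])}
0.1 [ 204.90142674 -455.43589265  230.48030043] [[ 0.912  0.41  -0.001]
 [ 0.41  -0.912  0.002]
 [-0.    -0.002 -1.   ]] 1.0011072432015213
```

View pics/top0.png

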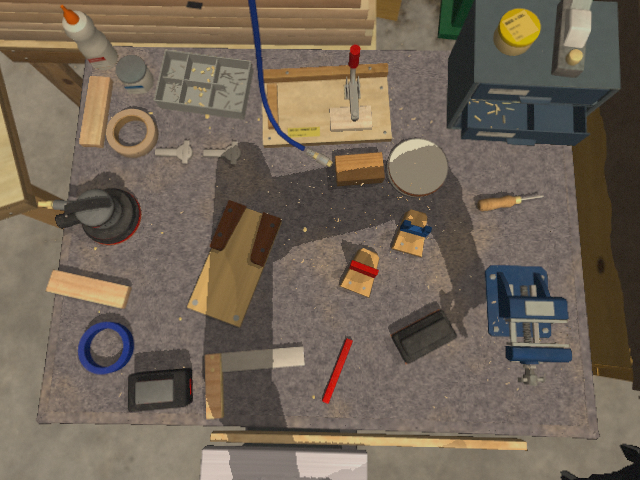

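View pics/scene0.png

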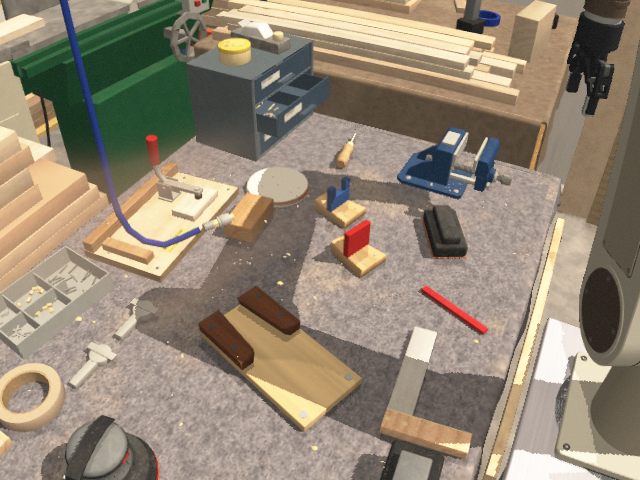

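The top view shows the red-fenced stop near (362,270), the blue one near (412,233), and the base from (190,305) to (280,215) with its dark rails at the upper (far) end. The scene view has the red fence at (357,240) and the base at (280,350).

```bash
cat > h.py <<'E'
from workcell import readout, vision, r
import cv2, numpy as np
def ray(n,uv):
    c=vision.calibration(n); d=(np.atleast_2d(uv).astype(float)-[c["cx"],c["cy"]])/[c["fx"],c["fy"]]
    s=d.copy()
    for _ in range(10): s=d/(1+c["k1"]*(s**2).sum(1,keepdims=True))
    return c["eye"],np.c_[s,np.ones(len(s))]@c["orientation"].T
def onplane(n,uv,z):
    e,d=ray(n,uv); return e+d*((z-e[2])/d[:,2:])
def proj(n,P):
    c=vision.calibration(n); p=(np.atleast_2d(P)-c["eye"])@c["orientation"]; s=p[:,:2]/p[:,2:]
    return s*(1+c["k1"]*(s**2).sum(1,keepdims=True))*[c["fx"],c["fy"]]+[c["cx"],c["cy"]]
E
python3 - <<'E'
import cv2,numpy as np
t=cv2.imread("pics/top0.png"); s=cv2.imread("pics/scene0.png")
a=cv2.resize(t[195:335,180:290],None,fx=3.6,fy=3.6,interpolation=cv2.INTER_CUBIC)
b=cv2.resize(t[240:305,330:390],None,fx=6,fy=6,interpolation=cv2.INTER_CUBIC)
o=np.zeros((504,760,3),np.uint8); o[:a.shape[0],:a.shape[1]]=a; o[:b.shape[0],400:400+b.shape[1]]=b
cv2.imwrite("pics/crop1.png",o)
a=cv2.resize(s[275:430,190:370],None,fx=2.5,fy=2.5,interpolation=cv2.INTER_CUBIC)
b=cv2.resize(s[215:280,325:390],None,fx=5,fy=5,interpolation=cv2.INTER_CUBIC)
o=np.zeros((400,790,3),np.uint8); o[:a.shape[0],:a.shape[1]]=a; o[:b.shape[0],455:455+b.shape[1]]=b
cv2.imwrite("pics/crop2.png",o)
E
```

```text
(no output)
```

View pics/crop1.png

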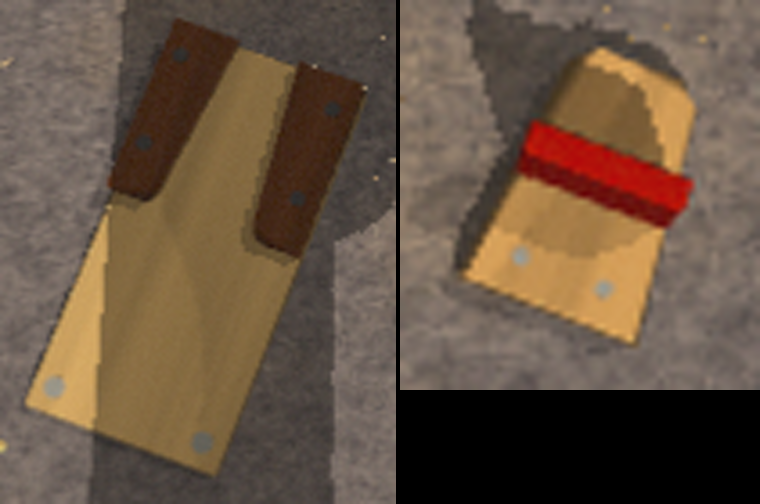

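View pics/crop2.png

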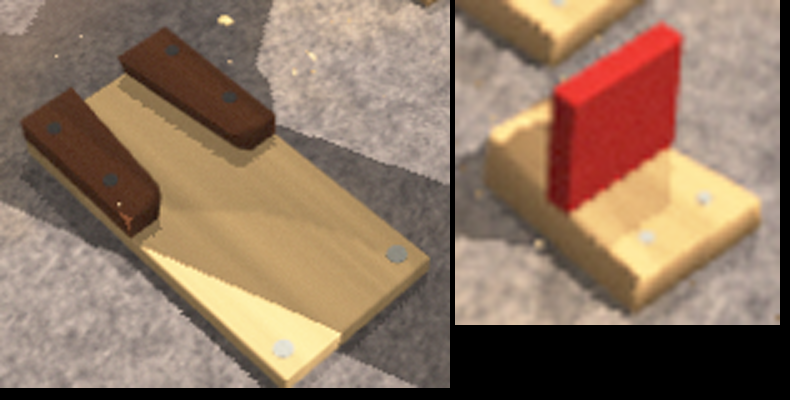

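The crops show it clearly. Red stop: the fence top runs from (530,122) to (692,182) in the crop, rear corners are at (465,275) and (635,343). Base: front corners are at (26,405) and (217,476), rail far corners at (177,18) and (365,88).

```bash
python3 - <<'E'
from h import *
def c1a(p): return (np.array(p,float)+.5)/3.6-.5+[180,195]
def c1b(p): return (np.array(p,float)-[400,0]+.5)/6-.5+[330,240]
def c2a(p): return (np.array(p,float)+.5)/2.5-.5+[190,275]
def c2b(p): return (np.array(p,float)-[455,0]+.5)/5-.5+[325,215]
np.set_printoptions(precision=1,suppress=True)
def yaw(d): return np.degrees(np.arctan2(d[1],d[0]))
B=onplane("top",c1a([[26,405],[217,476]]),14); R=onplane("top",c1a([[177,18],[365,88]]),31)
for nm,F,G in(("top",B,R),("scene",onplane("scene",c2a([[285,374],[428,260]]),14),onplane("scene",c2a([[22,122],[166,28]]),31))):
    print(nm,"front",F,np.linalg.norm(F[1]-F[0]),"rail far",G,np.linalg.norm(G[1]-G[0]))
    f=F.mean(0);g=G.mean(0);d=(g-f)[:2];print(" len(235)",np.linalg.norm(d),"yaw",yaw(d),"yaw front",yaw(F[0]-F[1])-90,"mouth",f[:2]+130*d/np.linalg.norm(d), g[:2]-105*d/np.linalg.norm(d))
# stop
F=onplane("top",c1b([[530,122],[692,182],[683,207],[520,150]]),68); K=onplane("top",c1b([[465,275],[635,343]]),16)
print("top fence",F,F.mean(0),"yaw",yaw(F[0]-F[1])-90,np.linalg.norm(F[0]-F[1]),"rear",K,np.linalg.norm(K[0]-K[1]),yaw(K[0]-K[1])-90)
d=(F.mean(0)-K.mean(0))[:2];print(np.linalg.norm(d),yaw(d))
F=onplane("scene",c2b([[555,95],[663,24],[682,38],[576,103]]),68); K=onplane("scene",c2b([[635,285],[760,208]]),16)
print("scene fence",F,F.mean(0),"yaw",yaw(F[0]-F[1])-90,np.linalg.norm(F[0]-F[1]),"rear",K,np.linalg.norm(K[0]-K[1]),yaw(K[0]-K[1])-90)
d=(F.mean(0)-K.mean(0))[:2];print(np.linalg.norm(d),yaw(d))
E
```

```text
top front [[415.7 206.1  14. ]
 [378.9  96.5  14. ]] 115.63477140735301 rail far [[637.7 131.4  31. ]
 [598.3  21.1  31. ]] 117.20637426701413
 len(235) 233.14984486404524 yaw -18.786258646514646 yaw front -18.583668608395428 mouth [520.4 109.5] [518.6 110.1]
scene front [[418.7 204.3  14. ]
 [379.9 101.4  14. ]] 109.94070013220238 rail far [[636.7 132.9  31. ]
 [599.8  23.5  31. ]] 115.4669343334002
 len(235) 231.36221010423918 yaw -18.816586841997626 yaw front -20.6636289064934 mouth [522.3 110.9] [518.9 112.1]
top fence [[ 510.8 -122.5   68. ]
 [ 492.4 -174.7   68. ]
 [ 484.3 -171.8   68. ]
 [ 501.6 -119.3   68. ]] [ 497.3 -147.1   68. ] yaw -19.402158352841397 55.31230728166574 rear [[ 465.8 -103.6   16. ]
 [ 444.2 -161.1   16. ]] 61.346670812722415 -20.56689530490479
44.77780853046152 -19.1970778147561
scene fence [[ 509.8 -121.    68. ]
 [ 492.  -173.3   68. ]
 [ 483.1 -169.1   68. ]
 [ 501.7 -120.5   68. ]] [ 496.7 -146.    68. ] yaw -18.75223042190119 55.15482531649694 rear [[ 467.4  -99.1   16. ]
 [ 443.5 -154.9   16. ]] 60.703164698212525 -23.212807025800657
45.405329851024135 -24.754873729736886
```

```bash
cat >> h.py <<'E'
from scipy.spatial.transform import Rotation as Ro
def goal(yaw):   # tool down, tool y along world yaw (deg)
    a=np.radians(yaw); y=np.array([np.cos(a),np.sin(a),0]); z=np.array([0,0,-1.]); return np.c_[np.cross(y,z),y,z]
def plan(p1,R1,n,g,p0=None,R0=None):
    s=readout.state(); p=np.array(s["tool_pos"] if p0 is None else p0,float); R=Ro.from_matrix(s["ee_rot"] if R0 is None else R0)
    rows=[]
    for i in range(n):
        k=n-i; dp=np.round(R.inv().apply(np.array(p1)-p)/k/50,2); w=np.round(np.degrees((R.inv()*Ro.from_matrix(R1)).as_rotvec())/k/4,2)
        rows.append([g,dp.tolist(),w.tolist()]); p=p+R.apply(dp*50); R=R*Ro.from_rotvec(np.radians(w*4))
    for i in range(0,n,5): print(rows[i:i+5])
    print("end",np.round(p,1),"max shift",max(np.linalg.norm(x[1]) for x in rows)*50)
    return p,R.as_matrix()
def show():
    s=readout.state(); print(round(s["clock"],2),np.round(s["tool_pos"],1),"y-yaw",np.round(np.degrees(np.arctan2(s["ee_rot"][1][1],s["ee_rot"][0][1])),2),"zaxis",np.round(np.array(s["ee_rot"])[:,2],3),"F",np.round(s["wrist_force"],1),"T",np.round(s["ft_torque"],2),"grip",round(s["gripper_width"],3),round(s["gripper_force"],1),"q",np.round(s["joints"],2))
E
python3 -c "
from h import *
show(); plan([497,-147,140],goal(-19.3),15,0.6)"
```

```text
0.1 [ 204.9 -455.4  230.5] y-yaw -65.77 zaxis [-0.001  0.002 -1.   ] F [ 0.1 -0.7 -0.4] T [ 0.02 -0.02  0.02] grip 1.001 0.0 q [-1.15  0.24  0.    1.34 -0.    1.57]
[[0.6, [0.52, -0.21, 0.12], [-0.0, -0.0, -0.77]], [0.6, [0.54, -0.19, 0.12], [-0.0, -0.0, -0.77]], [0.6, [0.54, -0.16, 0.12], [-0.0, -0.0, -0.78]], [0.6, [0.55, -0.13, 0.12], [-0.0, -0.0, -0.77]], [0.6, [0.56, -0.1, 0.12], [-0.0, -0.0, -0.78]]]
[[0.6, [0.56, -0.07, 0.12], [-0.0, -0.0, -0.77]], [0.6, [0.57, -0.04, 0.12], [-0.0, -0.0, -0.78]], [0.6, [0.57, -0.0, 0.12], [-0.0, -0.0, -0.77]], [0.6, [0.56, 0.02, 0.12], [-0.0, -0.0, -0.78]], [0.6, [0.56, 0.06, 0.12], [-0.0, -0.0, -0.77]]]
[[0.6, [0.56, 0.09, 0.12], [-0.0, -0.0, -0.78]], [0.6, [0.56, 0.12, 0.12], [-0.01, -0.0, -0.77]], [0.6, [0.55, 0.14, 0.13], [-0.0, -0.01, -0.78]], [0.6, [0.54, 0.17, 0.12], [-0.01, -0.0, -0.77]], [0.6, [0.52, 0.21, 0.13], [-0.0, -0.01, -0.78]]]
end [ 497.1 -147.1  139.8] max shift 29.25747767665559
```

Call:
send_rows([
  [0.6,[0.52,-0.21,0.12],[0,0,-0.77]],
  [0.6,[0.54,-0.19,0.12],[0,0,-0.77]],
  [0.6,[0.54,-0.16,0.12],[0,0,-0.78]],
  [0.6,[0.55,-0.13,0.12],[0,0,-0.77]],
  [0.6,[0.56,-0.1,0.12],[0,0,-0.78]],
], newtons=60)

```text
clock: 0.6
tool_pos: [302.6, -351.9, 200.6]
ee_rot: [[0.768, 0.64, -0.001], [0.64, -0.768, 0.001], [0.0, -0.001, -1.0]]
wrist_force: [0.2, -0.8, 0.5]
gripper_width: 0.599
gripper_force: 0.0
```

Call:
send_rows([
  [0.6,[0.56,-0.07,0.12],[0,0,-0.77]],
  [0.6,[0.57,-0.04,0.12],[0,0,-0.78]],
  [0.6,[0.57,0,0.12],[0,0,-0.77]],
  [0.6,[0.56,0.02,0.12],[0,0,-0.78]],
  [0.6,[0.56,0.06,0.12],[0,0,-0.77]],
])

```text
clock: 1.1
tool_pos: [400.0, -249.3, 170.7]
ee_rot: [[0.569, 0.822, -0.001], [0.822, -0.569, 0.0], [-0.0, -0.001, -1.0]]
wrist_force: [-0.1, -0.2, 0.2]
gripper_width: 0.599
gripper_force: 0.0
```

Call:
send_rows([
  [0.6,[0.56,0.09,0.12],[0,0,-0.78]],
  [0.6,[0.56,0.12,0.12],[0,0,-0.77]],
  [0.6,[0.55,0.14,0.13],[0,0,-0.78]],
  [0.6,[0.54,0.17,0.12],[0,0,-0.77]],
  [0.6,[0.52,0.21,0.13],[0,0,-0.78]],
])

```text
clock: 1.6
tool_pos: [497.7, -146.7, 139.6]
ee_rot: [[0.328, 0.945, -0.001], [0.945, -0.328, 0.0], [-0.0, -0.001, -1.0]]
wrist_force: [-0.5, -0.9, -0.8]
gripper_width: 0.598
gripper_force: 0.0
```

```bash
python3 -c "
from h import *
show(); R=goal(-19.3); plan([497,-147,26],R,10,0.6)
im=vision.camera('scene')[:,:,::-1]; cv2.imwrite('pics/s1.png',cv2.resize(im[120:300,270:470],None,fx=3,fy=3,interpolation=cv2.INTER_CUBIC))
s=readout.state(); print(proj('scene',[s['tool_pos']]))"
```

```text
1.6 [ 497.7 -146.7  139.6] y-yaw -19.16 zaxis [-0.001  0.    -1.   ] F [-0.5 -0.9 -0.8] T [-0.02 -0.07  0.03] grip 0.598 0.0 q [-0.29  0.34 -0.11  1.13 -0.    1.62]
[[0.6, [-0.0, -0.0, 0.23], [-0.0, 0.0, 0.0]], [0.6, [-0.0, -0.0, 0.23], [-0.0, 0.0, 0.0]], [0.6, [-0.0, -0.0, 0.23], [-0.0, 0.0, 0.0]], [0.6, [-0.0, -0.0, 0.23], [-0.0, 0.0, 0.01]], [0.6, [-0.0, -0.0, 0.23], [-0.0, 0.0, 0.0]]]
[[0.6, [-0.0, -0.0, 0.22], [-0.0, 0.0, 0.01]], [0.6, [-0.0, -0.0, 0.23], [-0.0, 0.0, 0.0]], [0.6, [-0.0, -0.0, 0.22], [-0.0, 0.0, 0.01]], [0.6, [-0.01, -0.0, 0.23], [-0.01, 0.0, 0.0]], [0.6, [-0.0, -0.01, 0.22], [-0.0, 0.0, 0.01]]]
end [ 497.  -147.    26.1] max shift 11.51086443322134
[[357.42002346 194.46840738]]
```

View pics/s1.png

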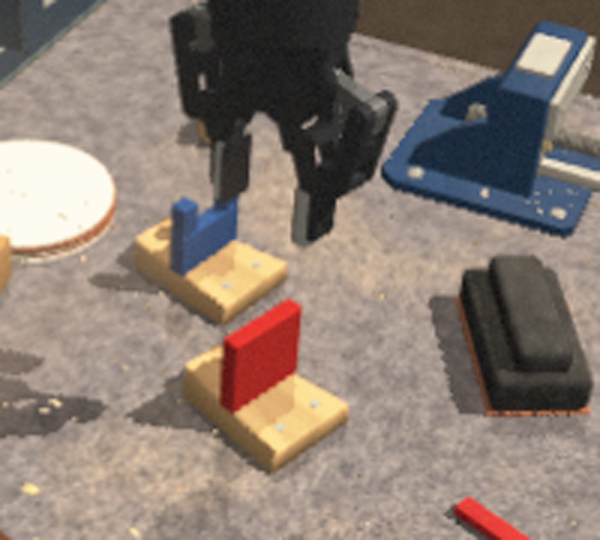

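The scene crop shows the open fingers (230,170) and (310,220) centred above the red fence (262,355) and straddling its thin direction. The blue stop at (205,240) is clear of them. I'll go down and grip.

Call:
send_rows([
  [0.6,[0,0,0.45],[0,0,0]],
  [0.6,[0,0,0.45],[0,0,0]],
  [0.6,[0,0,0.45],[0,0,0]],
  [0.6,[0,0,0.45],[0,0,0.03]],
  [0.6,[0,0,0.2],[0,0,0]],
])

```text
clock: 2.15
tool_pos: [495.4, -147.3, 37.9]
ee_rot: [[0.333, 0.943, -0.004], [0.943, -0.333, 0.001], [-0.0, -0.005, -1.0]]
wrist_force: [-0.8, 0.1, -0.6]
gripper_width: 0.603
gripper_force: 0.0
```

Call:
send_rows([
  [0.6,[0,-0.01,0.2],[0,0,0]],
  [0.6,[0,0,0.07],[0,0,0]],
  [0,[0,0,0],[0,0,0]],
  [0,[0,0,0],[0,0,0]],
  [0,[0,0,0],[0,0,0]],
])

```text
clock: 2.65
tool_pos: [497.9, -148.0, 27.9]
ee_rot: [[0.333, 0.943, 0.002], [0.943, -0.333, -0.001], [0.0, 0.002, -1.0]]
wrist_force: [-0.3, -0.1, -1.4]
gripper_width: 0.133
gripper_force: 58.6
```

Call:
send_rows([
  [0,[0,0,0],[0,0,0]],
  [0,[0,0,0],[0,0,0]],
  [0,[0,0,0],[0,0,0]],
])

```text
clock: 2.95
tool_pos: [497.9, -148.0, 27.8]
ee_rot: [[0.332, 0.943, 0.002], [0.943, -0.332, -0.001], [0.0, 0.002, -1.0]]
wrist_force: [1.2, 0.4, 5.7]
gripper_width: 0.134
gripper_force: 59.8
```

```bash
python3 -c "
from h import *
show()
im=vision.camera('scene')[:,:,::-1]; im2=vision.camera('top')[:,:,::-1]; cv2.imwrite('pics/s2.png',np.hstack([cv2.resize(im[190:300,290:420],None,fx=3,fy=3,interpolation=cv2.INTER_CUBIC),cv2.resize(im2[210:320,310:440],None,fx=3,fy=3,interpolation=cv2.INTER_CUBIC)]))"
```

```text
2.95 [ 497.9 -148.    27.8] y-yaw -19.42 zaxis [ 0.002 -0.001 -1.   ] F [1.2 0.4 5.7] T [-0.04  0.12 -0.02] grip 0.134 59.8 q [-0.29  0.46 -0.26  0.85 -0.    1.62]
```

View pics/s2.png

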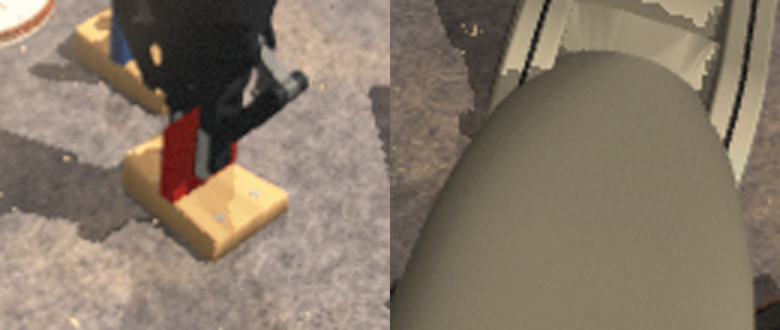

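Gripped: the opening is 11.4 mm, which matches the 12 mm fence, and the left crop shows the pads on the fence with the stop square. Next I lift it and carry it over the front of the base.

```bash
python3 -c "
from h import *
s=readout.state(); R=s['ee_rot']
p,R=plan([497.9,-148,97],R,5,0)
plan([458,130.5,97],goal(-18.7),15,0,p,R)"
```

```text
[[0, [-0.0, 0.0, -0.28], [0.0, 0.0, 0.0]], [0, [-0.0, 0.0, -0.28], [0.0, 0.0, 0.0]], [0, [-0.0, 0.0, -0.27], [0.0, 0.0, 0.0]], [0, [-0.0, 0.0, -0.28], [0.0, 0.0, 0.0]], [0, [-0.0, 0.0, -0.27], [0.0, 0.0, 0.0]]]
end [ 497.8 -147.9   96.8] max shift 14.000000000000002
[[0, [0.33, -0.17, -0.0], [0.0, -0.0, -0.01]], [0, [0.33, -0.17, -0.0], [0.0, 0.0, -0.01]], [0, [0.33, -0.17, -0.0], [0.0, 0.0, -0.01]], [0, [0.33, -0.17, -0.0], [0.0, 0.0, -0.01]], [0, [0.33, -0.17, -0.0], [0.0, 0.0, -0.01]]]
[[0, [0.33, -0.17, -0.0], [0.0, 0.0, -0.01]], [0, [0.34, -0.17, -0.0], [0.0, 0.0, -0.01]], [0, [0.33, -0.17, -0.0], [0.0, 0.0, -0.01]], [0, [0.34, -0.17, -0.0], [0.0, 0.0, -0.01]], [0, [0.33, -0.18, -0.0], [0.01, 0.0, -0.01]]]
[[0, [0.34, -0.17, -0.0], [0.0, 0.0, -0.02]], [0, [0.33, -0.17, -0.0], [0.01, 0.0, -0.01]], [0, [0.34, -0.18, -0.0], [0.0, 0.0, -0.02]], [0, [0.34, -0.17, -0.0], [0.01, 0.0, -0.01]], [0, [0.33, -0.18, -0.01], [0.0, 0.0, -0.02]]]
end [457.8 130.5  97.1] max shift 19.235384061671347
```

Call:
send_rows([
  [0,[0,0,-0.28],[0,0,0]],
  [0,[0,0,-0.28],[0,0,0]],
  [0,[0,0,-0.27],[0,0,0]],
  [0,[0,0,-0.28],[0,0,0]],
  [0,[0,0,-0.27],[0,0,0]],
])

```text
clock: 3.55
tool_pos: [495.8, -147.3, 95.4]
ee_rot: [[0.332, 0.943, -0.002], [0.943, -0.332, 0.001], [-0.0, -0.003, -1.0]]
wrist_force: [0.0, 0.3, -2.6]
gripper_width: 0.132
gripper_force: 58.6
```

Call:
send_rows([
  [0,[0.33,-0.17,0],[0,0,-0.01]],
  [0,[0.33,-0.17,0],[0,0,-0.01]],
  [0,[0.33,-0.17,0],[0,0,-0.01]],
  [0,[0.33,-0.17,0],[0,0,-0.01]],
  [0,[0.33,-0.17,0],[0,0,-0.01]],
])

```text
clock: 4.05
tool_pos: [482.9, -54.9, 94.9]
ee_rot: [[0.329, 0.944, -0.002], [0.944, -0.329, 0.0], [-0.0, -0.002, -1.0]]
wrist_force: [0.6, 1.4, -3.4]
gripper_width: 0.131
gripper_force: 58.7
```

Call:
send_rows([
  [0,[0.33,-0.17,0],[0,0,-0.01]],
  [0,[0.34,-0.17,0],[0,0,-0.01]],
  [0,[0.33,-0.17,0],[0,0,-0.01]],
  [0,[0.34,-0.17,0],[0,0,-0.01]],
  [0,[0.33,-0.18,0],[0,0,-0.01]],
])

```text
clock: 4.55
tool_pos: [469.7, 37.9, 94.9]
ee_rot: [[0.326, 0.945, -0.002], [0.945, -0.326, -0.0], [-0.001, -0.002, -1.0]]
wrist_force: [-0.5, -0.4, -1.8]
gripper_width: 0.136
gripper_force: 58.7
```

Call:
send_rows([
  [0,[0.34,-0.17,0],[0,0,-0.02]],
  [0,[0.33,-0.17,0],[0,0,-0.01]],
  [0,[0.34,-0.18,0],[0,0,-0.02]],
  [0,[0.34,-0.17,0],[0,0,-0.01]],
  [0,[0.33,-0.18,0],[0,0,-0.02]],
])

```text
clock: 5.05
tool_pos: [455.8, 131.3, 94.9]
ee_rot: [[0.32, 0.947, -0.002], [0.947, -0.32, -0.001], [-0.001, -0.002, -1.0]]
wrist_force: [0.1, 0.1, -2.0]
gripper_width: 0.134
gripper_force: 58.7
```

Call:
send_rows([
  [0,[0,0,0],[0,0,0]],
  [0,[0,0,0],[0,0,0]],
])

```text
clock: 5.25
tool_pos: [456.1, 130.6, 95.1]
ee_rot: [[0.32, 0.948, -0.002], [0.948, -0.32, -0.001], [-0.002, -0.001, -1.0]]
wrist_force: [-0.0, -0.1, -2.2]
gripper_width: 0.135
gripper_force: 58.8
```

```bash
python3 -c "
from h import *
show(); plan([458,130.5,48],goal(-18.7),5,0)
im=vision.camera('scene')[:,:,::-1]; cv2.imwrite('pics/s3full.png',im);cv2.imwrite('pics/s3.png',cv2.resize(im[250:440,190:390],None,fx=3,fy=3,interpolation=cv2.INTER_CUBIC))"
```

```text
5.25 [456.1 130.6  95.1] y-yaw -18.64 zaxis [-0.002 -0.001 -1.   ] F [-0.  -0.1 -2.2] T [0.02 0.   0.01] grip 0.135 58.8 q [ 0.28  0.3  -0.29  0.98 -0.    2.18]
[[0, [0.0, 0.01, 0.19], [-0.0, 0.0, 0.0]], [0, [0.0, 0.01, 0.19], [-0.0, 0.01, 0.0]], [0, [0.0, 0.01, 0.19], [-0.01, 0.0, 0.01]], [0, [0.01, 0.0, 0.19], [-0.0, 0.01, 0.0]], [0, [0.0, 0.01, 0.18], [-0.01, 0.0, 0.01]]]
end [458.1 130.5  48.1] max shift 9.513148795220225
```

View pics/s3.png

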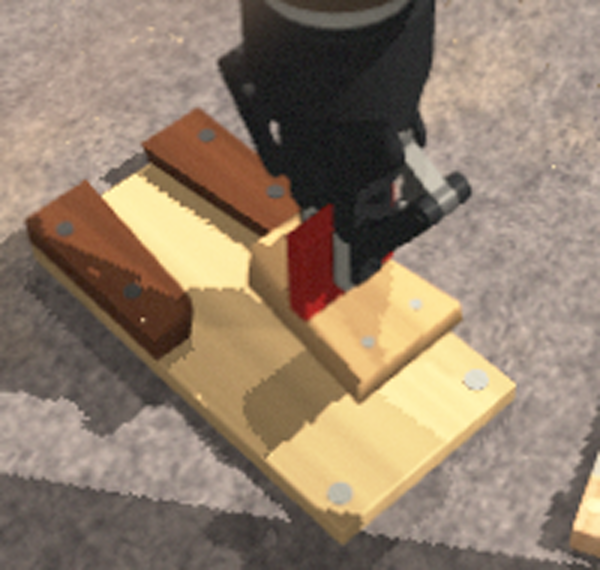

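The scene crop shows the stop held level above the bare part, narrow end towards the rails. Its top rear corners are near (360,388) and (462,307), and the base's front corners near (345,533) and (515,385). I'll work out the lateral offset of the stop in the grip from these.

```bash
python3 - <<'E'
from h import *
np.set_printoptions(precision=1,suppress=True)
c=lambda p:(np.array(p,float)+.5)/3-.5+[190,250]
s=readout.state(); p=s["tool_pos"]; R=np.array(s["ee_rot"])
K=onplane("scene",c([[361,386],[462,307]]),p[2]-27.8+16)
print("rear in tool xy",(K-p)@R[:,:2],np.linalg.norm(K[0]-K[1]))
F=onplane("scene",c([[290,236],[331,206]]),p[2]-27.8+68); print("fence rear/left top in tool",(F-p)@R[:,:2])
a=np.radians(-18.7); M=np.array([519.9,110.6,14]); X=np.array([np.cos(a),np.sin(a),0]);Y=np.array([-X[1],X[0],0]); B=np.c_[X,Y]
print("base front in base",(onplane("scene",c([[343,518],[515,385]]),14)-M)@B,"rails far",(onplane("scene",c([[27,221],[195,108]]),31)-M)@B)
print("tool in base",(np.array(p)-M)@B)
E
```

```text
rear in tool xy [[ 33.8 -46.7]
 [-28.1 -47.7]] 61.88592272581553
fence rear/left top in tool [[27.4  2.9]
 [ 3.4  3. ]]
base front in base [[-124.    53.9]
 [-129.3  -55. ]] rails far [[103.5  58.2]
 [105.7 -55.5]]
tool in base [-66.5  -1.7]
```

Call:
send_rows([
  [0,[0,0,0.25],[0,0,0]],
  [0,[0,0,0.25],[0,0,0]],
  [0,[0,0,0.25],[0,0,0]],
  [0,[0,0,0.2],[0,0,0]],
  [0,[0,0,0],[0,0,0]],
])

```text
clock: 5.8
tool_pos: [455.6, 129.7, 46.8]
ee_rot: [[0.322, 0.947, -0.003], [0.947, -0.322, -0.001], [-0.002, -0.003, -1.0]]
wrist_force: [-0.2, -0.0, -2.4]
gripper_width: 0.13
gripper_force: 58.6
```

Call:
send_rows([
  [0,[0,0,0.04],[0,0,0]],
  [0,[0,0,0.04],[0,0,0]],
  [0,[0,0,0],[0,0,0]],
])

```text
clock: 6.1
tool_pos: [457.2, 130.8, 44.6]
ee_rot: [[0.321, 0.947, 0.001], [0.947, -0.321, 0.0], [0.0, 0.001, -1.0]]
wrist_force: [0.3, 0.2, -2.7]
gripper_width: 0.129
gripper_force: 58.6
```

Call:
send_rows([
  [0,[0,0,0.03],[0,0,0]],
  [0,[0,0,0.02],[0,0,0]],
  [0,[0,0,0],[0,0,0]],
])

```text
clock: 6.4
tool_pos: [457.0, 130.9, 41.9]
ee_rot: [[0.32, 0.947, 0.0], [0.947, -0.32, 0.0], [0.0, 0.0, -1.0]]
wrist_force: [-0.3, -0.4, -2.6]
gripper_width: 0.128
gripper_force: 58.9
```

```bash
python3 -c "
from h import *
show()"
```

```text
6.4 [457.  130.9  41.9] y-yaw -18.69 zaxis [ 0.  0. -1.] F [-0.3 -0.4 -2.6] T [-0.07  0.02  0.04] grip 0.128 58.9 q [ 0.28  0.37 -0.36  0.84 -0.    2.18]
```

Call:
send_rows([
  [0,[0,0,0.03],[0,0,0]],
  [0,[0,0,0],[0,0,0]],
])

```text
clock: 6.6
tool_pos: [457.0, 130.9, 41.8]
ee_rot: [[0.32, 0.947, 0.001], [0.947, -0.32, 0.0], [0.001, 0.001, -1.0]]
wrist_force: [-4.0, -0.9, 9.1]
gripper_width: 0.13
gripper_force: 60.5
```

The stop is resting on the base (Fz +9 N). I'll ease the press by 1 mm and start sliding.

Call:
send_rows([
  [0,[0,0,-0.02],[0,0,0]],
  [0,[0,0.1,0],[0,0,0]],
  [0,[0,0.2,0],[0,0,0]],
  [0,[0,0.2,0],[0,0,0]],
  [0,[0,0.2,0],[0,0,0]],
])

```text
clock: 7.1
tool_pos: [490.3, 119.9, 41.8]
ee_rot: [[0.32, 0.947, -0.0], [0.947, -0.32, 0.001], [0.001, -0.001, -1.0]]
wrist_force: [-4.5, 1.4, 6.9]
gripper_width: 0.135
gripper_force: 60.0
```

Call:
send_rows([
  [0,[0,0.2,0],[0,0,0]],
  [0,[0,0.2,0],[0,0,0]],
  [0,[0,0.2,0],[0,0,0]],
  [0,[0,0.1,0],[0,0,0]],
  [0,[0,0,0],[0,0,0]],
])

```text
clock: 7.6
tool_pos: [524.9, 108.5, 41.8]
ee_rot: [[0.321, 0.947, 0.002], [0.947, -0.321, 0.001], [0.002, 0.002, -1.0]]
wrist_force: [-0.6, 1.6, 4.3]
gripper_width: 0.134
gripper_force: 59.8
```

```bash
cat >> h.py <<'E'
def inbase():
    a=np.radians(-18.7); X=np.array([np.cos(a),np.sin(a),0]);Y=np.array([-X[1],X[0],0]); B=np.c_[X,Y]
    s=readout.state(); print("tool in base",np.round((np.array(s["tool_pos"])-[519.9,110.6,14])@B,1),"F in base",np.round(np.array(s["wrist_force"])@B,1))
E
python3 -c "
from h import *
show();inbase()
im=vision.camera('scene')[:,:,::-1]; cv2.imwrite('pics/s4.png',cv2.resize(im[250:440,190:390],None,fx=3,fy=3,interpolation=cv2.INTER_CUBIC))"
```

```text
7.6 [524.9 108.5  41.8] y-yaw -18.72 zaxis [ 0.002  0.001 -1.   ] F [-0.6  1.6  4.3] T [ 0.29  0.2  -0.01] grip 0.134 59.8 q [ 0.2   0.47 -0.2   0.91  0.    2.1 ]
tool in base [ 5.4 -0.3] F in base [-1.1  1.3]
```

View pics/s4.png

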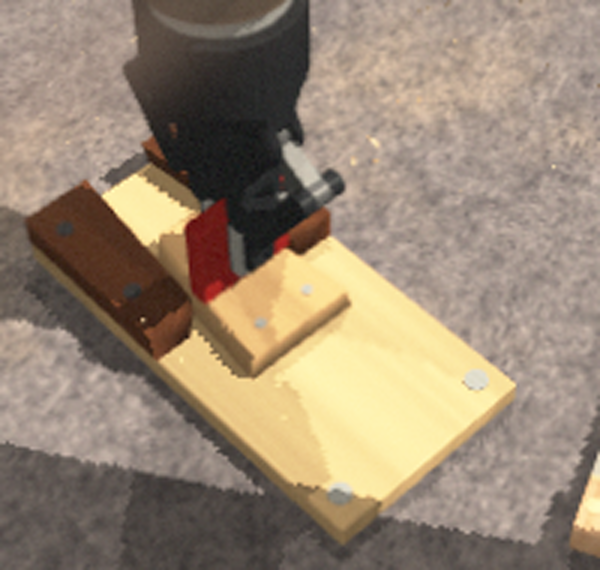

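The scene crop shows the narrow end between the rails, the fence at (210,250) just past the left rail's front end, and the forces small. I'll continue slowly, shifting about 1 mm to the right.

Call:
send_rows([
  [0,[-0.01,0.1,-0.01],[0,0,0]],
  [0,[-0.01,0.15,0],[0,0,0]],
  [0,[0,0.15,0],[0,0,0]],
  [0,[0,0.1,0],[0,0,0]],
  [0,[0,0,0],[0,0,0]],
])

```text
clock: 8.15
tool_pos: [545.0, 100.7, 42.5]
ee_rot: [[0.32, 0.947, -0.003], [0.947, -0.32, 0.003], [0.002, -0.004, -1.0]]
wrist_force: [-6.4, 4.5, 12.0]
gripper_width: 0.134
gripper_force: 60.8
```

```bash
python3 -c "
from h import *
show();inbase()"
```

```text
8.15 [545.  100.7  42.5] y-yaw -18.65 zaxis [-0.003  0.003 -1.   ] F [-6.4  4.5 12. ] T [ 0.81  1.76 -0.13] grip 0.134 60.8 q [ 0.18  0.5  -0.14  0.94  0.    2.08]
tool in base [27.  -1.3] F in base [-7.5  2.2]
```

Call:
send_rows([
  [0,[0.02,-0.03,-0.01],[0,0,0]],
  [0,[0.01,0,-0.01],[0,0,0]],
  [0,[0,0,0],[0,0,0]],
])

```text
clock: 8.45
tool_pos: [545.0, 100.9, 42.6]
ee_rot: [[0.321, 0.947, -0.001], [0.947, -0.321, -0.001], [-0.001, -0.001, -1.0]]
wrist_force: [-3.1, -0.7, 5.1]
gripper_width: 0.13
gripper_force: 59.8
```

```bash
python3 -c "
from h import *
show();inbase()"
```

```text
8.45 [545.  100.9  42.6] y-yaw -18.7 zaxis [-0.001 -0.001 -1.   ] F [-3.1 -0.7  5.1] T [-0.22  0.9  -0.03] grip 0.13 59.8 q [ 0.18  0.5  -0.14  0.93 -0.    2.08]
tool in base [26.9 -1.1] F in base [-2.7 -1.6]
```

It sticks at x ≈ 27 mm with the height up 0.7 mm. I'll open the fingers a little to free it, then look.

Call:
send_rows([
  [0.35,[0,0,0],[0,0,0]],
  [0.35,[0,0,0],[0,0,0]],
  [0.35,[0,0,0],[0,0,0]],
])

```text
clock: 8.75
tool_pos: [546.1, 101.2, 42.6]
ee_rot: [[0.321, 0.947, 0.001], [0.947, -0.321, -0.0], [0.0, 0.001, -1.0]]
wrist_force: [0.3, -0.8, -0.4]
gripper_width: 0.351
gripper_force: 0.0
```

```bash
python3 -c "
from h import *
show();inbase()
im=vision.camera('scene')[:,:,::-1]; im2=vision.camera('top')[:,:,::-1]
cv2.imwrite('pics/s5.png',cv2.resize(im[265:400,195:345],None,fx=5,fy=4.4,interpolation=cv2.INTER_CUBIC)[:600])"
```

```text
8.75 [546.1 101.2  42.6] y-yaw -18.71 zaxis [ 0.001 -0.    -1.   ] F [ 0.3 -0.8 -0.4] T [-0.01 -0.   -0.02] grip 0.351 0.0 q [ 0.18  0.5  -0.14  0.93 -0.    2.08]
tool in base [27.9 -0.5] F in base [ 0.5 -0.7]
```

View pics/s5.png

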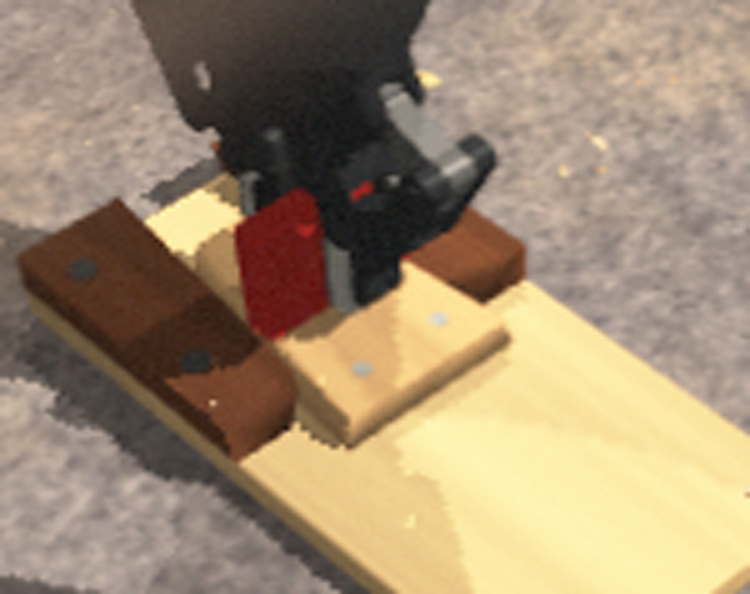

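The scene crop shows the stop free in the way, square, its rear edge (350,440)–(510,340) about 18 mm short of the rail fronts. I'll push the fence from behind with the rear finger of the loosely open gripper, lower down, so the stop can align itself.

Call:
send_rows([
  [0.25,[0,0,0.05],[0,0,0]],
  [0.25,[0,0.05,0.05],[0,0,0]],
  [0.25,[0,0.06,0],[0,0,0]],
  [0.25,[0,0.06,0],[0,0,0]],
  [0.25,[0,0.06,0],[0,0,0]],
])

```text
clock: 9.35
tool_pos: [555.5, 97.9, 37.4]
ee_rot: [[0.32, 0.947, -0.003], [0.947, -0.32, 0.001], [-0.0, -0.003, -1.0]]
wrist_force: [-1.8, 1.6, -0.0]
gripper_width: 0.249
gripper_force: 1.1
```

```bash
python3 -c "
from h import *
show();inbase()"
```

```text
9.35 [555.5  97.9  37.4] y-yaw -18.68 zaxis [-0.003  0.001 -1.   ] F [-1.8  1.6 -0. ] T [ 0.29  0.43 -0.03] grip 0.249 1.1 q [ 0.17  0.52 -0.12  0.94  0.    2.07]
tool in base [37.8 -0.6] F in base [-2.2  0.9]
```

It slides with about 2 N now. I'll continue.

Call:
send_rows([
  [0.25,[0,0.04,0],[0,0,0]],
  [0.25,[0,0.04,0],[0,0,0]],
  [0.25,[0,0.04,0],[0,0,0]],
  [0.25,[0,0.04,0],[0,0,0]],
  [0.25,[0,0,0],[0,0,0]],
])

```text
clock: 9.85
tool_pos: [564.4, 95.0, 37.8]
ee_rot: [[0.321, 0.947, 0.0], [0.947, -0.321, -0.0], [-0.0, 0.0, -1.0]]
wrist_force: [-1.9, 1.9, -0.1]
gripper_width: 0.248
gripper_force: 1.0
```

```bash
python3 -c "
from h import *
show();inbase()"
```

```text
9.85 [564.4  95.   37.8] y-yaw -18.7 zaxis [ 0. -0. -1.] F [-1.9  1.9 -0.1] T [ 0.42  0.25 -0.02] grip 0.248 1.0 q [ 0.17  0.53 -0.09  0.94 -0.    2.06]
tool in base [47.1 -0.5] F in base [-2.4  1.2]
```

Call:
send_rows([
  [0.25,[0,0.03,0],[0,0,0]],
  [0.25,[0,0.03,0],[0,0,0]],
  [0.25,[0,0,0],[0,0,0]],
])

```text
clock: 10.15
tool_pos: [564.9, 94.8, 37.6]
ee_rot: [[0.32, 0.947, -0.004], [0.947, -0.32, 0.002], [0.0, -0.004, -1.0]]
wrist_force: [-6.6, 4.6, 2.7]
gripper_width: 0.254
gripper_force: 3.7
```

```bash
python3 -c "
from h import *
show();inbase()"
```

```text
10.15 [564.9  94.8  37.6] y-yaw -18.66 zaxis [-0.004  0.002 -1.   ] F [-6.6  4.6  2.7] T [ 0.97  1.39 -0.11] grip 0.254 3.7 q [ 0.17  0.54 -0.09  0.95  0.    2.06]
tool in base [47.7 -0.5] F in base [-7.8  2.3]
```

Call:
send_rows([
  [0.25,[0,0.04,0],[0,0,0]],
  [0.25,[0,0.04,0],[0,0,0]],
  [0.25,[0,0,0],[0,0,0]],
])

```text
clock: 10.45
tool_pos: [565.3, 94.7, 37.5]
ee_rot: [[0.319, 0.948, -0.011], [0.948, -0.319, 0.004], [0.0, -0.011, -1.0]]
wrist_force: [-14.1, 8.4, 8.3]
gripper_width: 0.245
gripper_force: 7.8
```

```bash
python3 -c "
from h import *
show();inbase()"
```

```text
10.45 [565.3  94.7  37.5] y-yaw -18.6 zaxis [-0.011  0.004 -1.   ] F [-14.1   8.4   8.3] T [ 1.58  3.04 -0.08] grip 0.245 7.8 q [ 0.16  0.54 -0.08  0.96  0.01  2.06]
tool in base [48.1 -0.5] F in base [-16.1   3.4]
```

Pushed to 16 N with almost no further movement, so it is wedged. I'll back off to centre the fingers about the fence, then read the forces before lifting.

Call:
send_rows([
  [0.25,[0,0.02,0],[0,0,0]],
  [0.25,[0,-0.08,0],[0,0,0]],
  [0.3,[0,-0.09,0],[0,0,0]],
  [0.35,[0,-0.06,0],[0,0,0]],
  [0.4,[0,0,0],[0,0,0]],
])

```text
clock: 10.95
tool_pos: [561.3, 95.8, 38.1]
ee_rot: [[0.321, 0.947, 0.001], [0.947, -0.321, -0.001], [-0.0, 0.002, -1.0]]
wrist_force: [-0.7, -0.3, -0.9]
gripper_width: 0.402
gripper_force: 0.0
```

```bash
python3 -c "
from h import *
show();inbase()"
```

```text
10.95 [561.3  95.8  38.1] y-yaw -18.71 zaxis [ 0.001 -0.001 -1.   ] F [-0.7 -0.3 -0.9] T [-0.   -0.03 -0.02] grip 0.402 0.0 q [ 0.17  0.53 -0.1   0.94 -0.    2.07]
tool in base [44.  -0.7] F in base [-0.5 -0.5]
```

Free of contact. I'll lift clear, move back towards the robot and look.

Call:
send_rows([
  [0.4,[0,0,-0.2],[0,0,0]],
  [0.4,[0,0,-0.4],[0,0,0]],
  [0.4,[0,0,-0.6],[0,0,0]],
  [0.4,[0,0,-0.6],[0,0,0]],
  [0.4,[0,0,-0.6],[0,0,0]],
])

```text
clock: 11.45
tool_pos: [561.4, 95.8, 159.9]
ee_rot: [[0.321, 0.947, 0.001], [0.947, -0.321, -0.0], [0.0, 0.001, -1.0]]
wrist_force: [0.3, -0.1, -0.4]
gripper_width: 0.401
gripper_force: 0.0
```

Call:
send_rows([
  [0.4,[-0.7,-0.3,-0.2],[0,0,0]],
  [0.4,[-0.7,-0.3,-0.2],[0,0,0]],
  [0.4,[-0.7,-0.3,-0.2],[0,0,0]],
  [0.4,[-0.7,-0.3,0],[0,0,0]],
  [0.4,[-0.7,-0.3,0],[0,0,0]],
])

```text
clock: 11.95
tool_pos: [433.5, -47.0, 189.3]
ee_rot: [[0.321, 0.947, 0.003], [0.947, -0.321, -0.001], [0.0, 0.003, -1.0]]
wrist_force: [1.1, 0.4, 1.1]
gripper_width: 0.4
gripper_force: 0.0
```

```bash
python3 -c "
from h import *
show()
im=vision.camera('scene')[:,:,::-1]; im2=vision.camera('top')[:,:,::-1]
a=cv2.resize(im[265:405,195:335],None,fx=2.8,fy=2.8,interpolation=cv2.INTER_CUBIC); b=cv2.resize(im2[195:335,170:310],None,fx=2.8,fy=2.8,interpolation=cv2.INTER_CUBIC)
cv2.imwrite('pics/s6.png',np.hstack([a,b]))"
```

```text
11.95 [433.5 -47.  189.3] y-yaw -18.7 zaxis [ 0.003 -0.001 -1.   ] F [1.1 0.4 1.1] T [-0.03 -0.   -0.03] grip 0.4 0.0 q [-0.11  0.14 -0.24  1.19 -0.    1.79]
```

View pics/s6.png

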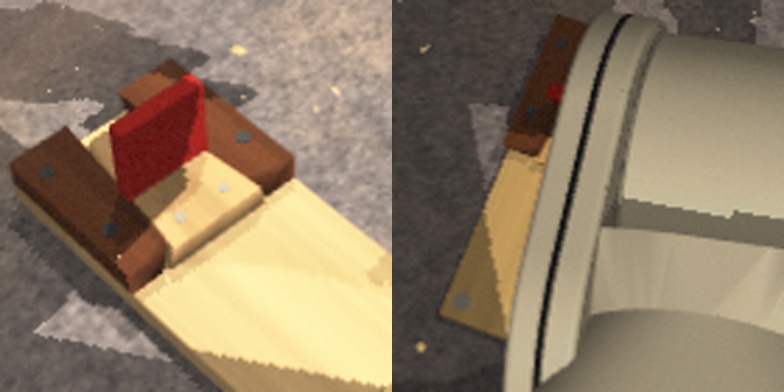

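The left crop shows the stop seated between the rails, its rear edge (172,262)–(262,198) close to the line of the rails' front ends, with the gripper away. I'll check the depth numerically.

```bash
python3 - <<'E'
from h import *
np.set_printoptions(precision=1,suppress=True)
c=lambda p:(np.array(p,float)+.5)/2.8-.5+[195,265]
a=np.radians(-18.7); X=np.array([np.cos(a),np.sin(a),0]);Y=np.array([-X[1],X[0],0]); M=np.array([519.9,110.6,0])
B=np.c_[X,Y]
print("fence top",(onplane("scene",c([[112,128],[192,76],[206,88],[122,137]]),82)-M)@B)
print("rear bottom edge",(onplane("scene",c([[173,265],[262,200]]),14)-M)@B)
print("rail fronts bottom L outer, R outer",(onplane("scene",c([[133,294],[292,180]]),14)-M)@B)
W=lambda x,y,z:M+X*x+Y*y+[0,0,z]
P=(proj("scene",[W(0,33,14),W(0,-33,14),W(0,58,14),W(0,-58,14)])+.5-[195,265])*2.8; print("mouth line in crop",P)
E
```

```text
fence top [[ 47.   27.1]
 [ 46.4 -26.6]
 [ 34.7 -26.2]
 [ 38.6  27.3]]
rear bottom edge [[  1.1  30.9]
 [  1.  -32.7]]
rail fronts bottom L outer, R outer [[  1.2  58. ]
 [ -0.1 -54.2]]
mouth line in crop [[171.8 268.9]
 [264.1 201.2]
 [135.  295.8]
 [297.4 176.7]]
```

```bash
python3 -c "
from workcell import r
print(r.finish_job())"
```

```text
the job is handed in; nothing more can be done
None
```

The red stop is wedged between the rails after a 16 N push, its rear end within about 1 mm of the rails' front ends; the gripper is clear, the blue stop was not touched, and the job was handed in at about 12 s.

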